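# Refit the cover glass of an oven lamp

## Task

Refit the oven lamp on the green board: lower the round cover glass, dome side up, gently into the lamp's neck and let go, then put the dark retaining ring over it and screw it down clockwise until it is snug and holds the glass by itself. Do not overtighten it or press hard, or the glass will crack, and leave the tub, shaker and screwdriver where they are.

Things in the scene. Friction and masses are not known exactly. Their poses are not given: they have to be found in the camera images.
- lamp: Oven lamp fixed upright on a 12 mm thick green board: grey square foot 100 mm wide, 10 mm high, round aluminium body 80 mm across up to 26 mm, then a neck 40 mm across rising to 52 mm above its underside. Origin: centre of the underside (on the board), z up; its x axis points over one of three black strokes on the round body, 120 degrees apart.
- cell (a point): Centre of the neck's mouth, level with its rim, 52 mm above the lamp's underside. The cell in it is 36 mm across. A red springy gasket lies 4 to 7 mm below the rim; how deep differs from lamp to lamp, so the angle at which the ring becomes snug differs by about 30 degrees. The gasket gives 1 mm per 14 N.
- thread (a point): Point on the neck's axis, 44.5 mm above the lamp's underside. Outside the neck are three thread ramps (47.6 mm across), each 90 degrees long, with 30 degree gaps centred over the black strokes. Going clockwise seen from above, each ramp's underside slopes from 44.5 mm at its start down to 36 mm (5.4 mm per radian); its top is 3 mm higher.
- glass: Clear round cover glass, 34 mm across, 10 mm thick at its edge, its lower edge bevelled, with a 3 mm low, 21 mm wide dome on top; 30 g. It lies flat on the green board, dome up. Origin: centre of its underside, z up. In its cell its edge stands 3 to 6 mm proud of the rim.
- ring: Dark steel retaining ring, 56 mm across, 24 mm high, about 70 g, right way up on the green board. Origin: centre of its underside, z up. Two flat grips outside face along its plus and minus x, 22 mm wide, 60 mm apart over their faces, 4 to 24 mm above the underside. Three inner pins, at its x axis and 120 degrees either side, tips on a 43 mm circle, tops 4.5 mm above the underside.
- lip (a point): Centre of the ring's opening at the underside of its 4 mm top lip (opening 27 mm), 20 mm above the ring's underside. With the pins over the gaps the ring drops over the neck until this lip lies on the glass (ring's underside then 35 to 38 mm above the lamp's); with a pin on a ramp it stops about 3 mm or more higher.
- dot (a point): Orange dot on the ring's top, over its plus x grip and one pin. Turned clockwise from above, the ring goes loosely for some 30 to 65 degrees, then the pins run under the ramps and it is felt to draw its holder down, 5.4 mm per radian, squeezing the glass. Snug is 8 to 22 degrees further (5 to 25 N; it gains about 1 N per degree, and friction holds it); above 30 N the glass cracks.
- tub: Clear plastic tub 80 mm across, 50 mm high, standing on the green board; bystander. Origin: centre of its underside.
- shaker: Yellow shaker jar 48 mm across, 110 mm high, standing on the bench; bystander. Origin: centre of its underside.
- driver: Screwdriver with a red handle, lying on the bench; bystander. Origin: under its middle, x along its length.
There are look-alikes about, which are no part of the job. Several things have the shape of the ring; the one meant has the colours described above. There is more than one size of the glass; the one meant has the size given above.

How it is judged:
On the way, in this order (a step that is already met when the one before it is completed fails the run):
1. the glass lies flat in the cell, let go, before the ring goes on (horizontal distance between glass and cell below 0.003 m and angle between glass's own z axis and vertical below 0.08 rad and z of glass in the frame of lamp between 0.042 and 0.0495 m and contact force between the fingers and glass below 0.3 N and horizontal distance between ring and cell above 0.06 m), for 0.2 s.
2. the ring has dropped over the neck, level, its pins past the tops of the ramps (horizontal distance between ring and cell below 0.003 m and z of ring in the frame of lamp below 0.0395 m and angle between the z axis of ring and the z axis of lamp, either way round below 0.08 rad), for 0.1 s.
At the end, for the whole second after the job is handed in: Glass flat in the cell, ring level over it on the neck (both within 3 mm of its axis and 0.06 rad; ring underside 30 to 38.5 mm above the lamp's), at rest and pressing on the glass by itself with more than 5 N; tub, shaker and screwdriver within 20 mm of where they stood (contact force between ring and glass above 5 N and horizontal distance between each of ring, glass and cell below 0.003 m and angle between the z axis of ring and the z axis of lamp, either way round below 0.06 rad and z of ring in the frame of lamp between 0.03 and 0.0385 m and angle between glass's own z axis and vertical below 0.06 rad and z of glass in the frame of lamp below 0.0495 m and linear speed of ring below 0.01 m/s and distance of each of tub, shaker, driver from where it was at the start of the episode below 0.02 m); the robot touches nothing.
It fails at once if the ring presses on the glass with more than 30 N (glass cracks) (contact force between ring and glass above 30 N).
It fails at once if the glass is pressed or dropped on the lamp with more than 40 N (contact force between glass and lamp above 40 N).
It fails at once if the glass is tipped on edge (angle between glass's own z axis and vertical above 0.8 rad).
It fails at once if a bystander is moved more than 20 mm (distance of any of tub, shaker, driver from where it was at the start of the episode above 0.02 m).
It also fails if it takes over 72 s, if anything falls off the work surface, if the arm or the gripper's body presses on something with over 40 N, if the wrist force passes 120 N, or if a joint passes its speed limit or range.

## Robot

A 6-joint arm with a two-finger parallel gripper is mounted at the origin on the work surface. World frame = base frame: x ahead of the robot, y to its left, z up, the work surface at z = 0. Lengths are in m, angles in rad, forces in N, time in s.
With the tool pointing down it reaches from about 0.35 to 0.925 m from the base axis. Payload 6.4 kg.
Tool frame: the origin (TCP) lies on the centre line of the jaws, within the pads' length; the fingertips stand 17 mm ahead of it and the grasp point (between the pads) lies 2 mm behind it; z points along the fingers, x is the direction in which the jaws open and shut, and the axes are right-handed (so a half turn about z gives the same grasp; the last joint's range is limited). The gripper opens to 94 mm and grips with 3 to 60 N. Pads are 16 mm wide; open, the fingers measure 119 mm over their backs; the gripper's body (75 mm by 177 mm) begins 78 mm behind the grasp point.
Start: joints at [1.114, 0.245, 1.558, -0, 1.339, -0.174], TCP at [0.181, 0.624, 0.198] pointing down, gripper open.
Joint ranges: [-3.13, 3.13], [-1.02, 2.26], [0.13, 2.54], [-0.95, 4.09], [0.21, 2.88], [-2.74, 2.74]. Speed limits (rad/s): [2.57, 2.57, 3.14, 3.14, 3.14, 3.14].

## Interface

Orientations are given as a unit quaternion [x, y, z, w].
In Python, from rig import read_state, get_image, camera_params, hand_in gives the robot as it stands. The module is installed in compiled form; this text tells all that it offers.
- The arm moves only by the shell command python3 -m creep 'ROWS' [OPENING]. ROWS is JSON, a list of rows, each a list of 6 numbers: the shift along the tool's x, y, z scaled (see below), then the turn, a rotation vector about the tool's x, y, z scaled (see below). A call has 1 to 20 rows; each row shifts and turns the commanded pose from where the row before left it, along the tool's axes as they then stand; what a row does not reach is not made up. The controller multiplies each number of a shift by 0.02 m and each number of a turn by 6 degrees. A row lasts 1/10 s, in which the tool goes at most 50 mm and 8.59 degrees, less where a joint would pass 70% of its speed; a pose out of reach is approached as far as the arm can. A call with a number of a shift or a turn outside -1 to 1 is refused whole. A call with a gripper value outside its range is refused whole. OPENING is the gripper command: -1 is fully open, 1 is shut, values between are in proportion, set as the call begins (- or left out, the last holds). The fingers move at their own pace and stop on an object; the grip force is fixed at half the most. Time passes only in rows, so rows that do not move let the fingers close. It gives the time, the measured TCP pose, the force and the opening at its end, in the units of the state.
- read_state(): the state, without advancing time (a new reading comes with each control period).
- get_image(name): name is "side" or "top" or "wrist"; returns the picture (480x640x3 uint8, red, green, blue); there is no depth.
- camera_params(name): a dict with "fx", "fy", "cx", "cy" (pixels), "R" (3x3) and "t" (3): a world point X has camera coordinates R X + t; the wrist camera has in their place "hand_eye" (4x4, takes a point from camera to tool coordinates, whose origin is the TCP and whose axes are the tool frame's). Camera axes: x right, y down, z forward; pixel columns grow to the right and rows downward; lengths in m; the calibration is good to about 2 mm. A picture is of the moment at which its call begins: read the wrist's pose just before it. camera_params takes no time and is no camera call.
- hand_in(): hands the job in, once; it reports no verdict.
The state is a dict: "clock": time; "qpos": joint angles; "joint_vel": joint speeds; "tau": joint torques, N m; "tool_pos": TCP position; "eef_rot": TCP orientation; "contact_force": force on the tool from outside, world axes, zero at the start; "wrist_torque": the same for the moment, N m; "finger_gap": finger opening in m.
Only numpy, scipy, OpenCV 4.12 (cv2) and the standard library are available. Lean on these libraries where they do the work, as an engineer would, in place of code of your own. Each camera call takes 0.05 s, during which the arm holds its last target. There are 200 camera calls.

## Working session

There is one attempt and no reset: what is moved stays moved. The work goes in short steps, Python scripts to look and compute and a shell command to move; the robot and the scene stay as the last step left them, time stands still between calls to the robot, and variables do not carry over. Pictures are saved under pics/ and viewed, about 8 in all and at most 12, crops included, and the job is handed in when it is done.

```bash
mkdir -p pics; python3 - <<'E'
from rig import *
import cv2
s=read_state(); print(s)
for n in ["side","top"]:
    im=get_image(n); cv2.imwrite(f"pics/{n}0.png",im[:,:,::-1]); 
    print(n,camera_params(n))
print(camera_params("wrist"))
E
```

```text
{'clock': 0.0, 'qpos': array([ 1.11387511e+00,  2.45805881e-01,  1.55899606e+00, -8.93439237e-06,
        1.33868776e+00, -1.74095482e-01]), 'joint_vel': array([ 2.07505297e-03,  3.79484778e-04,  1.11959090e-04,  7.52706620e-05,
       -1.32751700e-03,  5.73000411e-04]), 'tau': array([ 1.79128365e-04, -4.15826583e+01, -3.14606488e+01,  6.85566408e-02,
        3.32396873e-02, -1.62215365e-04]), 'tool_pos': array([0.18111727, 0.62362378, 0.19726026]), 'eef_rot': array([ 7.99708415e-01,  6.00387834e-01, -8.43753282e-04,  4.33355700e-04]), 'contact_force': array([ 0.41507129, -0.27400178,  0.08577388]), 'wrist_torque': array([ 0.00117576, -0.05922732,  0.00902785]), 'finger_gap': 0.0939218458591563}
side {'fx': 616.0657021430968, 'fy': 616.0657021430968, 'cx': 311.9913916904756, 'cy': 243.22797062002962, 'R': array([[ 0.81175431, -0.58395693,  0.00701701],
       [-0.36176847, -0.51225152, -0.77892359],
       [ 0.4584523 ,  0.62975605, -0.62707958]]), 't': array([-0.48412371,  0.27410458,  0.99724324])}
top {'fx': 595.7003437079735, 'fy': 595.7003437079735, 'cx': 316.0521729977492, 'cy': 236.51578681593242, 'R': array([[-0.01837717, -0.99975945, -0.01197165],
       [-0.98928302,  0.01991666, -0.14464589],
       [ 0.14484954,  0.00918516, -0.98941106]]), 't': array([0.01525379, 0.59146334, 1.16069584])}
{'fx': 404.5067015060674, 'fy': 404.5067015060674, 'cx': 314.75815518990044, 'cy': 236.93326772152585, 'hand_eye': array([[ 9.99999555e-01, -9.35039599e-04,  1.24981874e-04,
        -1.25853798e-03],
       [ 8.81129149e-04,  9.73124078e-01,  2.30279726e-01,
        -6.46283801e-02],
       [-3.36943534e-04, -2.30279513e-01,  9.73124469e-01,
        -1.85579704e-01],
       [ 0.00000000e+00,  0.00000000e+00,  0.00000000e+00,
         1.00000000e+00]])}
```

View pics/top0.png

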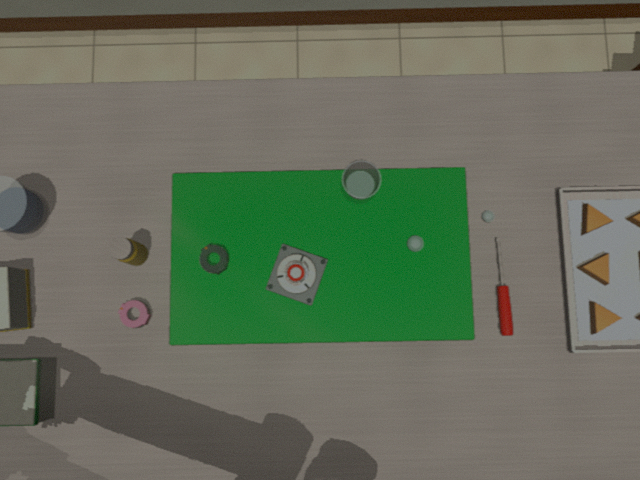

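View pics/side0.png

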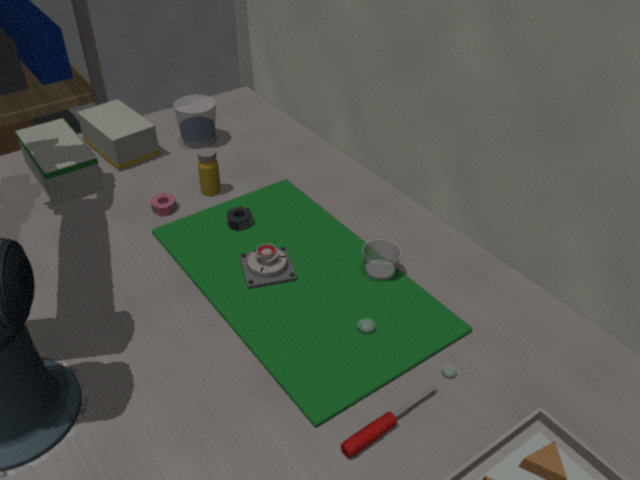

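The top view shows these candidates:
- **Glass:** large disc on the board at (416,243). A smaller one lies on the bench at (487,216) and isn't the one I want.
- **Ring:** dark ring at (214,259). The pink one at (135,313) is a look-alike.
- **Lamp:** at (296,272).
- **Bystanders:** tub at (361,182), shaker at (130,250), screwdriver at (504,300).

Next I'll measure positions and check a close crop.

```bash
cat > h.py <<'E'
from rig import *
import numpy as np, cv2
from scipy.spatial.transform import Rotation as Ro
def cam(n,s=None):
    p=camera_params(n); K=np.array([[p['fx'],0,p['cx']],[0,p['fy'],p['cy']],[0,0,1]])
    if n=='wrist':
        T=np.eye(4);T[:3,:3]=Ro.from_quat(s['eef_rot']).as_matrix();T[:3,3]=s['tool_pos']
        W=np.linalg.inv(T@p['hand_eye']); return K,W[:3,:3],W[:3,3]
    return K,np.array(p['R']),np.array(p['t'])
def cast(c,uv,z):
    K,R,t=c; uv=np.atleast_2d(np.asarray(uv,float)); C=-R.T@t
    d=(np.linalg.inv(K)@np.c_[uv,np.ones(len(uv))].T).T@R
    return C+d*((z-C[2])/d[:,2])[:,None]
def proj(c,X):
    K,R,t=c; q=K@(R@np.asarray(X,float)+t); return q[:2]/q[2]
def blobs(m,lo=20):
    n,l,st,ce=cv2.connectedComponentsWithStats(m.astype(np.uint8)); 
    return [(st[i][4],ce[i].round(1),st[i][:4].tolist()) for i in range(1,n) if st[i][4]>=lo]
def grab(n,name):
    s=read_state(); im=get_image(n); cv2.imwrite(f'pics/{name}.png',im[:,:,::-1]); return s,im
def crop(im,x,y,w,h,k,name): cv2.imwrite(f'pics/{name}.png',cv2.resize(im[y:y+h,x:x+w,::-1],None,fx=k,fy=k,interpolation=cv2.INTER_CUBIC))
E
python3 - <<'E'
from h import *
im=cv2.imread('pics/top0.png')[:,:,::-1].astype(int); c=cam('top')
r,g,b=im[...,0],im[...,1],im[...,2]
box=np.zeros(r.shape,bool); box[165:345,165:475]=1
dark=box&(im.max(2)<60)
red=box&(r>g+60)&(r>b+60)
grey=box&(abs(r-g)<30)&(g>80)
for n,m,z in (('dark',dark,.036),('red',red,.064),('grey',grey,.022)):
    for a,ce,bb in blobs(m): print(n,a,ce,bb,cast(c,ce,z)[0].round(4))
im=im.astype(np.uint8)
a=cv2.resize(im[225:295,185:325],None,fx=5,fy=5,interpolation=2); d=cv2.resize(im[205:275,385:525],None,fx=5,fy=5,interpolation=2)
cv2.imwrite('pics/c1.png',np.vstack([a[:300],d[:300]])[:,:,::-1])
E
```

```text
red 92 [295.5 272.1] [288, 265, 16, 16] [0.5186 0.0454 0.064 ]
grey 2963 [247.4 201. ] [165, 165, 213, 180] [0.6722 0.1453 0.022 ]
grey 2000 [425.7 259.8] [215, 165, 260, 180] [ 0.5422 -0.2188  0.022 ]
grey 175 [414.6 243. ] [408, 236, 14, 15] [ 0.5772 -0.1976  0.022 ]
grey 1994 [296.5 274.8] [266, 245, 62, 60] [0.5167 0.0454 0.022 ]
grey 93 [295.3 272.2] [290, 267, 11, 11] [0.522  0.0477 0.022 ]
```

View pics/c1.png

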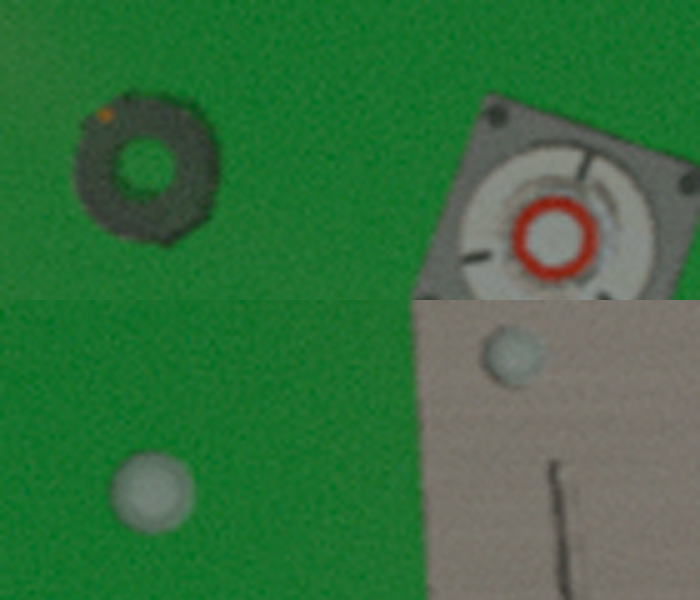

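The crop confirms both choices: the dark ring has its orange dot at (206,248), and the board glass is the larger disc. The lamp's strokes point to about -20, 100 and -140 degrees. I'll move to a viewpoint that covers the glass, lamp and ring.

```bash
python3 -m creep '[[0,0,0,0,0,-0.9],[0,0,0,0,0,-0.9],[0,0,0,0,0,-0.9],[-1,0.9,0,0,0,0],[-1,0.9,0,0,0,0],[-1,0.9,0,0,0,0],[-1,0.9,0,0,0,0],[-1,0.9,0,0,0,0],[-1,0.9,0,0,0,0],[-1,0.9,0,0,0,0],[-1,0.9,0,0,0,0],[-1,0.9,0,0,0,0],[-1,0.9,0,0,0,0],[-1,0.9,0,0,0,0],[-1,0.9,0,0,0,0],[-1,0.9,0,0,0,0],[-1,0.9,0,0,0,0],[-1,0.9,0,0,0,0],[-1,0.9,0,0,0,0],[-1,0.9,0,0,0,0]]'; python3 -m creep '[[-1,0.9,0,0,0,0],[-1,0.9,0,0,0,0],[-1,0.9,0,0,0,0],[-1,0,0,0,0,0],[-1,0,0,0,0,0],[-1,0,0,0,0,0],[-1,0,0,0,0,0],[-1,0,0,0,0,0],[-1,0,0,0,0,0],[-1,0,0,0,0,0],[0,0,0,0,0,0],[0,0,0,0,0,0],[0,0,0,0,0,0]]' -1; python3 - <<'E'
from h import *
s,im=grab('wrist','w1'); print(s['clock'],s['tool_pos'],s['eef_rot'],s['contact_force'])
E
```

```text
clock: 2.1
tool_pos: [0.4877, 0.2832, 0.1979]
eef_rot: [0.707, 0.707, -0.0, -0.0]
contact_force: [-1.0, -0.2, -0.6]
finger_gap: 0.0942
clock: 3.4
tool_pos: [0.5412, 0.0849, 0.1982]
eef_rot: [0.707, 0.707, -0.0, -0.0]
contact_force: [0.5, 0.5, 0.8]
finger_gap: 0.094
3.4 [0.54121582 0.08490199 0.19817762] [ 7.06893326e-01  7.07320139e-01 -5.12359458e-07 -2.13494138e-04] [0.50041995 0.48042045 0.79360974]
```

View pics/w1.png

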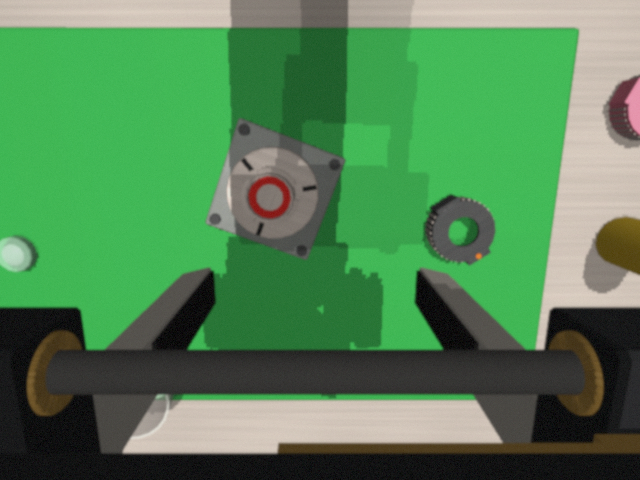

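The wrist view shows the lamp gasket at (269,197), the ring at (460,230) with its dot at (479,256), and the glass at (15,254). I'll measure all of them.

```bash
python3 - <<'E'
from h import *
im=cv2.imread('pics/w1.png')[:,:,::-1].astype(int)
s=dict(tool_pos=np.array([0.54121582,0.08490199,0.19817762]),eef_rot=np.array([7.06893326e-01,7.07320139e-01,0,-2.1e-4])); c=cam('wrist',s)
r,g,b=im[...,0],im[...,1],im[...,2]
def hull(m,z,nm):
    cn=max(cv2.findContours(m.astype(np.uint8),0,2)[0],key=cv2.contourArea)
    e=cv2.fitEllipse(cn); p=cast(c,e[0],z)[0]; print(nm,np.round(e[0],1),np.round(e[1],1),p.round(4)); return p
def box(x0,y0,x1,y1): m=np.zeros(r.shape,bool); m[y0:y1,x0:x1]=1; return m
L=hull(box(230,160,310,235)&(r>g+50)&(r>b+50),.058,'gasket')
G=hull(box(0,230,45,280)&(r>110)&(b>100),.022,'glass')
H=box(445,212,480,248)&(g>r+50); H=hull(H,.036,'hole')
D=[x for x in blobs(box(465,240,495,270)&(r>b+60)&(r>g+40),3)]; print(D)
p=cast(c,D[0][1],.036)[0]; print('dot',p.round(4),'ang',np.degrees(np.arctan2(*(p-H)[1::-1])),np.linalg.norm(p-H))
# strokes
for a,ce,bb in blobs(box(225,145,320,245)&(im.max(2)<60),15):
    p=cast(c,ce,.038)[0]; print('stroke',a,ce,p.round(4),np.degrees(np.arctan2(*(p-L)[1::-1])),np.linalg.norm((p-L)[:2]))
E
```

```text
gasket [269. 197.] [40.7 41.7] [0.52   0.0463 0.058 ]
glass [ 12.5 254. ] [31.3 37.2] [ 0.5779 -0.1972  0.022 ]
hole [462.1 231. ] [25.4 29.2] [0.5531 0.213  0.036 ]
[(np.int32(32), array([478.2, 255.5]), [475, 253, 7, 6])]
dot [0.5755 0.2293 0.036 ] ang 35.96024564977689 0.027711442812742047
stroke 26 [246.5 164. ] [0.4948 0.0258 0.038 ] -140.89338578711713 0.03246268769679768
stroke 37 [309.4 187.7] [0.5148 0.0787 0.038 ] 99.15968500217897 0.03286341414407164
stroke 36 [259.5 228.8] [0.5506 0.035  0.038 ] -20.236462164631572 0.03265607826014816
```

```bash
python3 -m creep '[[-1,0.13,0.28,0,0,0],[-1,0.13,0.28,0,0,0],[-1,0.13,0.28,0,0,0],[-1,0.13,0.28,0,0,0],[-1,0.13,0.28,0,0,0],[-1,0.13,0.28,0,0,0],[-1,0.13,0.28,0,0,0],[-1,0.13,0.28,0,0,0],[-1,0.13,0.28,0,0,0],[-1,0.13,0.28,0,0,0],[-1,0.13,0.28,0,0,0],[-1,0.13,0.28,0,0,0],[-1,0.13,0.28,0,0,0],[-1,0.13,0.28,0,0,0],[0,0,0.8,0,0,0],[0,0,0.8,0,0,0],[0,0,0,0,0,0],[0,0,0,0,0,0]]' -1
cat > glass.py <<'E'
from h import *
s,im=grab('wrist','w2'); im=im.astype(int); r,g,b=im[...,0],im[...,1],im[...,2]; c=cam('wrist',s)
print(s['tool_pos'],s['clock'])
u,v=proj(c,[.578,-.198,.022]).astype(int); print(u,v)
m=np.zeros(r.shape,bool); m[v-60:v+60,u-60:u+60]=1; m&=(g-r<35)&(g>90)
cn=max(cv2.findContours(m.astype(np.uint8),0,2)[0],key=cv2.contourArea); e=cv2.fitEllipse(cn)
print(e, cast(c,e[0],.02)[0])
crop(im.astype(np.uint8),u-100,v-75,200,150,3,'w2c')
E
python3 glass.py
```

```text
clock: 5.25
tool_pos: [0.5771, -0.1948, 0.0869]
eef_rot: [0.707, 0.707, -0.0, -0.001]
contact_force: [0.1, 0.1, -0.3]
finger_gap: 0.0938
[ 0.57713161 -0.1947534   0.08688204] 5.25
312 247
((312.1025695800781, 247.77911376953125), (31.711694717407227, 31.877670288085938), 80.56974792480469) [ 0.57892506 -0.19805752  0.02      ]
```

View pics/w2c.png

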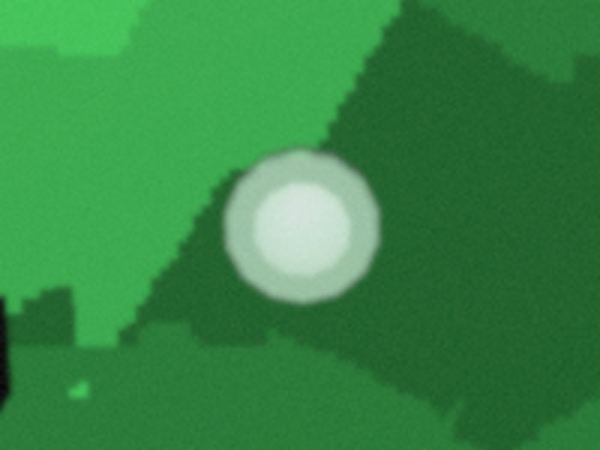

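```bash
python3 -m creep '[[-0.16,0.09,0.5,0,0,0],[0,0,0.7,0,0,0],[0,0,0.7,0,0,0],[0,0,0.5,0,0,0],[0,0,0.25,0,0,0],[0,0,0,0,0,0],[0,0,0,0,0,0]]' -1; python3 -m creep '[[0,0,0,0,0,0],[0,0,0,0,0,0],[0,0,0,0,0,0],[0,0,0,0,0,0],[0,0,0,0,0,0],[0,0,0,0,0,0],[0,0,0,0,0,0],[0,0,0,0,0,0]]' 1
```

```text
clock: 6.0
tool_pos: [0.5798, -0.1991, 0.0351]
eef_rot: [0.707, 0.707, 0.0, 0.0]
contact_force: [1.0, 0.0, -0.2]
finger_gap: 0.0939
clock: 6.8
tool_pos: [0.5795, -0.199, 0.035]
eef_rot: [0.707, 0.707, 0.0, 0.0]
contact_force: [-0.6, 0.0, 0.2]
finger_gap: 0.0334
```

```bash
python3 -m creep '[[0,0,-0.5,0,0,0],[0,0,-1,0,0,0],[0,0,-1,0,0,0],[0,0,-1,0,0,0],[0,0,-0.5,0,0,0],[1,-0.25,0,0,0,0],[1,-0.25,0,0,0,0],[1,-0.25,0,0,0,0],[1,-0.25,0,0,0,0],[1,-0.25,0,0,0,0],[1,-0.25,0,0,0,0],[1,-0.25,0,0,0,0],[1,-0.25,0,0,0,0],[1,-0.25,0,0,0,0],[1,-0.25,0,0,0,0],[1,-0.25,0,0,0,0],[1,-0.25,0,0,0,0],[0.2,0,0,0,0,0],[0,0,0,0,0,0],[0,0,0,0,0,0]]' 1
python3 - <<'E'
from h import *
s,im=grab('wrist','w3'); print(s['tool_pos'],s['clock'],s['finger_gap'])
c=cam('wrist',s); u,v=proj(c,s['tool_pos']-[0,0,.02]).astype(int); print(u,v)
crop(im,u-110,v-100,220,160,3,'w3c')
E
```

```text
clock: 8.8
tool_pos: [0.5196, 0.0448, 0.115]
eef_rot: [0.707, 0.707, -0.0, 0.0]
contact_force: [0.2, 0.1, 0.7]
finger_gap: 0.0004
[0.51963472 0.04475552 0.11495903] 8.8 0.0003687442948122609
317 266
```

View pics/w3c.png

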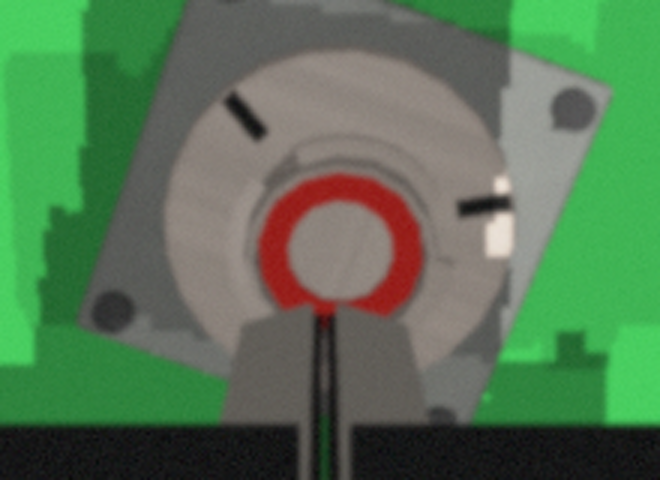

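The glass slipped out: the fingers are shut and empty over the lamp. I'll find where it is now.

```bash
python3 - <<'E'
from h import *
s,im=grab('top','t2'); im=im.astype(int); r,g,b=im[...,0],im[...,1],im[...,2]
m=np.zeros(r.shape,bool); m[175:340,335:465]=1; m&=(abs(r-g)<35)&(g>70)
for a,ce,bb in blobs(m): print(a,ce,bb,cast(cam('top'),ce,.02)[0])
s2,w=grab('side','s2'); A=cv2.resize(im[160:340,330:480].astype(np.uint8),None,fx=2.6,fy=2.6); B=cv2.resize(w[230:410,240:440],None,fx=2.0,fy=2.6)
cv2.imwrite('pics/c4.png',np.hstack([A,B])[:,:,::-1])
E
```

```text
742 [360.7 185. ] [342, 175, 39, 24] [ 0.70166037 -0.09096819  0.02      ]
184 [414.7 243. ] [407, 236, 16, 15] [ 0.57750386 -0.19813144  0.02      ]
```

View pics/c4.png

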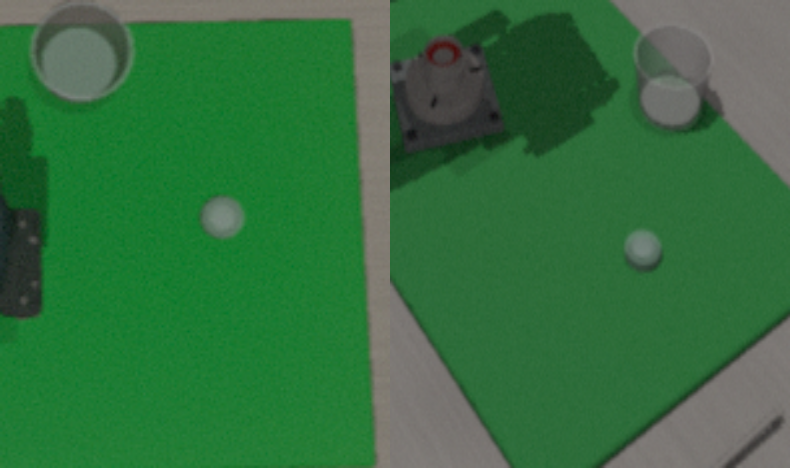

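The glass hasn't moved: it's still flat at its original spot. The fingers simply hadn't finished closing before the lift, so I'll go back and wait longer this time.

```bash
python3 -m creep '[[-1,0.245,0,0,0,0],[-1,0.245,0,0,0,0],[-1,0.245,0,0,0,0],[-1,0.245,0,0,0,0],[-1,0.245,0,0,0,0],[-1,0.245,0,0,0,0],[-1,0.245,0,0,0,0],[-1,0.245,0,0,0,0],[-1,0.245,0,0,0,0],[-1,0.245,0,0,0,0],[-1,0.245,0,0,0,0],[-1,0.245,0,0,0,0],[-0.17,0,0.5,0,0,0],[0,0,0.8,0,0,0],[0,0,0.8,0,0,0],[0,0,0.8,0,0,0],[0,0,0.8,0,0,0],[0,0,0.36,0,0,0],[0,0,0,0,0,0],[0,0,0,0,0,0]]' -1; python3 -m creep '[[0,0,0,0,0,0],[0,0,0,0,0,0],[0,0,0,0,0,0],[0,0,0,0,0,0],[0,0,0,0,0,0],[0,0,0,0,0,0],[0,0,0,0,0,0],[0,0,0,0,0,0],[0,0,0,0,0,0]]' 1;  python3 -m creep '[[0,0,0,0,0,0],[0,0,0,0,0,0],[0,0,0,0,0,0],[0,0,0,0,0,0]]' 1
python3 - <<'E'
from h import *
s=dict(tool_pos=np.array([0.51963472,0.04475552,0.11495903]),eef_rot=np.array([.70711,.70711,0,0]));print(cast(cam('wrist',s),[320.7,248.7],.058))
E
```

```text
clock: 10.95
tool_pos: [0.5787, -0.1985, 0.034]
eef_rot: [0.707, 0.707, 0.0, 0.0]
contact_force: [-0.7, 0.3, 0.7]
finger_gap: 0.094
clock: 11.85
tool_pos: [0.5783, -0.1984, 0.0337]
eef_rot: [0.707, 0.707, -0.0, -0.0]
contact_force: [-0.2, 1.0, -0.2]
finger_gap: 0.0251
clock: 12.25
tool_pos: [0.5783, -0.1984, 0.0337]
eef_rot: [0.707, 0.707, 0.0, -0.0]
contact_force: [-0.5, -0.8, -0.1]
finger_gap: 0.0002
[[0.51951151 0.04677928 0.058     ]]
```

```bash
python3 - <<'E'
from h import *
s,im=grab('wrist','w4'); c=cam('wrist',s); u,v=proj(c,s['tool_pos']-[0,0,.015]).astype(int); print(u,v)
s2,w=grab('side','s4'); t,_=0,0
u2,v2=proj(cam('side'),[.578,-.198,.022]).astype(int); print(u2,v2)
B=cv2.resize(w[v2-40:v2+40,u2-50:u2+50],(400,400)); A=cv2.resize(im[v-100:v+80,u-100:u+100],(400,400))
cv2.imwrite('pics/c5.png',np.hstack([A,B])[:,:,::-1])
E
```

```text
317 269
367 325
```

View pics/c5.png

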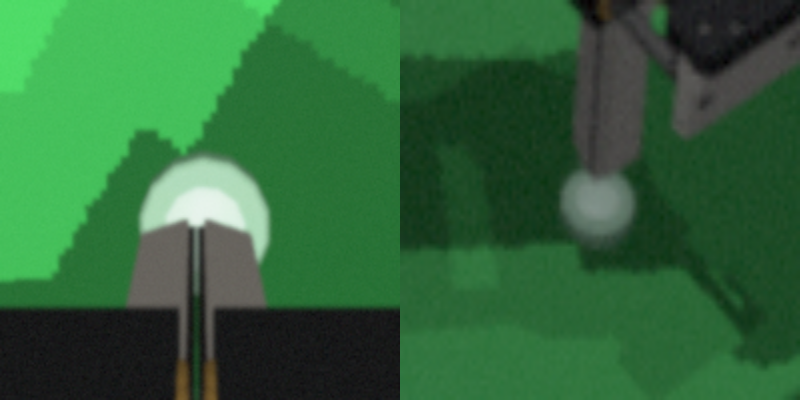

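```bash
python3 - <<'E'
from h import *
s=read_state()
for z in (.012,.017,.022,.025,.03,.035,.04): print(z,proj(cam('side'),[.5783,-.1984,z]).round(1),proj(cam('wrist',s),[.5783,-.1984,z]).round(1))
E
```

```text
0.012 [367.2 328.9] [317.9 265.9]
0.017 [367.4 327. ] [318.  268.7]
0.022 [367.5 325.1] [318.1 271.7]
0.025 [367.7 324. ] [318.1 273.6]
0.03 [367.8 322.1] [318.2 276.8]
0.035 [368.  320.1] [318.3 280.2]
0.04 [368.2 318.2] [318.4 283.8]
```

The side and wrist views both put the closed fingertips above the glass, about level with the TCP or behind it, not 17 mm ahead as stated. I'll open, go lower in small steps and watch the force.

```bash
python3 -m creep '[[0,0,0,0,0,0],[0,0,0,0,0,0],[0,0,0,0,0,0],[0,0,0,0,0,0],[0,0,0,0,0,0],[0,0,0,0,0,0],[0,0,0.1,0,0,0],[0,0,0.1,0,0,0],[0,0,0.1,0,0,0],[0,0,0.1,0,0,0]]' -1; python3 -m creep '[[0,0,0.1,0,0,0],[0,0,0,0,0,0]]' 
python3 - <<'E'
from h import *
s,im=grab('wrist','w5'); print(s['contact_force'],s['tool_pos'])
s2,w=grab('side','s5'); u2,v2=367,318
B=cv2.resize(w[v2-70:v2+50,u2-80:u2+80],(640,480),interpolation=2)
cv2.imwrite('pics/c6.png',B[:,:,::-1])
E
```

```text
clock: 13.35
tool_pos: [0.5783, -0.1984, 0.0255]
eef_rot: [0.707, 0.707, -0.0, -0.0]
contact_force: [0.3, -0.1, -0.2]
finger_gap: 0.0768
clock: 13.55
tool_pos: [0.5781, -0.1983, 0.0233]
eef_rot: [0.707, 0.707, -0.0, -0.0]
contact_force: [-0.4, -0.1, -0.2]
finger_gap: 0.0922
[-0.37586977 -0.07526509 -0.18855342] [ 0.57806568 -0.1982873   0.02330183]
```

View pics/c6.png

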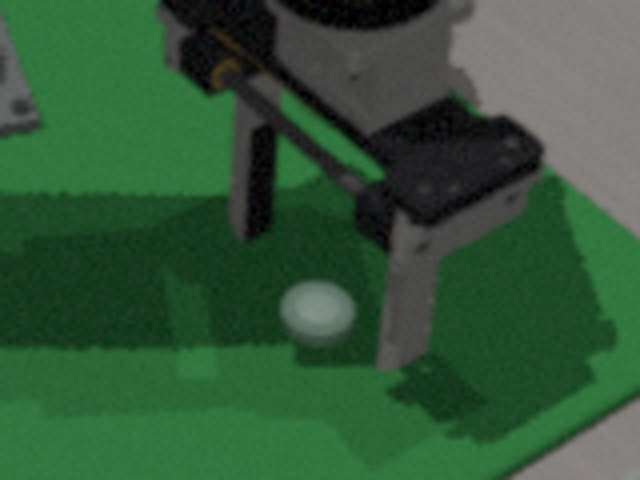

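```bash
python3 - <<'E'
from h import *
c=cam('side')
for (px,y) in (((378,370),-.245),((428,357),-.2575),((232,235),-.139),((270,240),-.151)):
    uv=np.array([287+px[0]/4,248+px[1]/4])
    for x in (.570,.586):
        zs=np.arange(-.01,.06,.001); P=np.array([proj(c,[x,y,z]) for z in zs]); i=np.argmin(abs(P[:,1]-uv[1])); print(px,x,uv,P[i].round(1),zs[i].round(3))
E
```

```text
(378, 370) 0.57 [381.5 340.5] [381.1 340.5] 0.028
(378, 370) 0.586 [381.5 340.5] [387.4 340.4] 0.018
(428, 357) 0.57 [394.   337.25] [386.7 337.1] 0.048
(428, 357) 0.586 [394.   337.25] [393.1 337.4] 0.037
(232, 235) 0.57 [345.   306.75] [344.  306.6] 0.026
(232, 235) 0.586 [345.   306.75] [350.4 306.6] 0.017
(270, 240) 0.57 [354.5 308. ] [348.1 308.1] 0.032
(270, 240) 0.586 [354.5 308. ] [354.6 308. ] 0.023
```

```bash
python3 -m creep '[[0,0,0.1,0,0,0],[0,0,0.1,0,0,0],[0,0,0.1,0,0,0],[0,0,0.1,0,0,0],[0,0,0,0,0,0]]'; python3 -m creep '[[0,0,0.1,0,0,0],[0,0,0,0,0,0]]';  python3 -m creep '[[0,0,0.1,0,0,0],[0,0,0,0,0,0]]'
```

```text
clock: 14.15
tool_pos: [0.578, -0.1983, 0.0153]
eef_rot: [0.707, 0.707, -0.0, -0.0]
contact_force: [0.9, -0.1, 0.1]
finger_gap: 0.0937
clock: 14.35
tool_pos: [0.5782, -0.1984, 0.0135]
eef_rot: [0.707, 0.707, -0.0, -0.0]
contact_force: [0.3, -0.2, 1.1]
finger_gap: 0.0939
clock: 14.55
tool_pos: [0.5782, -0.1984, 0.0115]
eef_rot: [0.707, 0.707, -0.0, -0.0]
contact_force: [0.6, 0.4, 1.5]
finger_gap: 0.0935
```

```bash
for i in 1; do python3 -m creep '[[0,0,0.1,0,0,0],[0,0,0,0,0,0]]'; python3 -m creep '[[0,0,0.05,0,0,0],[0,0,0,0,0,0]]'; python3 -m creep '[[0,0,0.05,0,0,0],[0,0,0,0,0,0]]'; done
```

```text
clock: 14.75
tool_pos: [0.5781, -0.1983, 0.0095]
eef_rot: [0.707, 0.707, -0.0, -0.0]
contact_force: [-0.6, 0.8, -0.3]
finger_gap: 0.0938
clock: 14.95
tool_pos: [0.5782, -0.1984, 0.0086]
eef_rot: [0.707, 0.707, -0.0, -0.0]
contact_force: [-0.2, 0.5, -0.1]
finger_gap: 0.0944
clock: 15.15
tool_pos: [0.5782, -0.1984, 0.0076]
eef_rot: [0.707, 0.707, -0.0, -0.0]
contact_force: [-0.1, 0.2, -0.7]
finger_gap: 0.0939
```

```bash
python3 -m creep '[[0,0,0,0,0,0],[0,0,0,0,0,0],[0,0,0,0,0,0],[0,0,0,0,0,0],[0,0,0,0,0,0],[0,0,0,0,0,0],[0,0,0,0,0,0],[0,0,0,0,0,0],[0,0,0,0,0,0],[0,0,0,0,0,0],[0,0,0,0,0,0]]' 1
```

```text
clock: 16.25
tool_pos: [0.5783, -0.1984, 0.0078]
eef_rot: [0.707, 0.707, 0.0, 0.0]
contact_force: [0.4, 0.2, 0.6]
finger_gap: 0.0329
```

Gripped: the gap is 33 mm. I'll lift and carry it to the lamp.

```bash
python3 -m creep '[[0,0,-0.4,0,0,0],[0,0,-0.8,0,0,0],[0,0,-1,0,0,0],[0,0,-1,0,0,0],[0,0,-1,0,0,0],[1,-0.24,0,0,0,0],[1,-0.24,0,0,0,0],[1,-0.24,0,0,0,0],[1,-0.24,0,0,0,0],[1,-0.24,0,0,0,0],[1,-0.24,0,0,0,0],[1,-0.24,0,0,0,0],[1,-0.24,0,0,0,0],[1,-0.24,0,0,0,0],[1,-0.24,0,0,0,0],[1,-0.24,0,0,0,0],[1,-0.24,0,0,0,0],[0.22,-0.02,0,0,0,0],[0,0,0,0,0,0],[0,0,0,0,0,0]]' 1
python3 - <<'E'
from h import *
s,im=grab('wrist','w7'); c=cam('wrist',s); print(s['tool_pos'],s['eef_rot'],s['contact_force'])
gb=s['tool_pos'][2]+.0042
p=s['tool_pos'].copy(); p[2]=gb+.01; print('glass edge px',proj(c,p),'neck px',proj(c,[.5195,.0465,.064]))
u,v=proj(c,p).astype(int)
A=cv2.resize(im[v-90:v+60,u-100:u+100],(800,600),interpolation=2)
cv2.imwrite('pics/c7.png',A[:,:,::-1]); print(u-100,v-90)
E
```

```text
clock: 18.25
tool_pos: [0.5204, 0.0458, 0.0917]
eef_rot: [0.707, 0.707, -0.0, 0.0]
contact_force: [0.5, -0.4, -0.2]
finger_gap: 0.0328
[0.52041184 0.04577713 0.09171273] [ 7.07121779e-01  7.07091772e-01 -5.51023028e-05  1.14922760e-04] [ 0.52765571 -0.39399849 -0.1918654 ]
glass edge px [318.47300166 289.93324434] neck px [319.11577112 261.07359086]
218 199
```

View pics/c7.png

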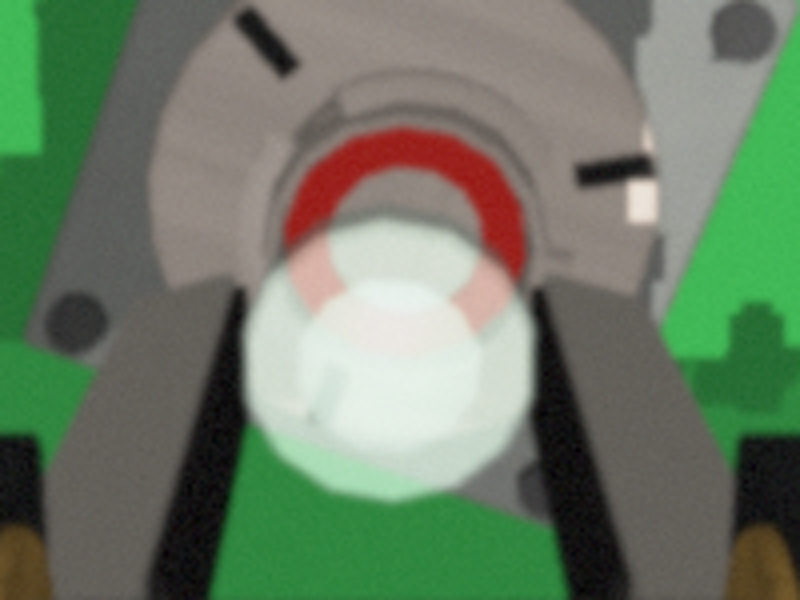

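```bash
python3 - <<'E'
from h import *
s=dict(tool_pos=np.array([0.52041184,0.04577713,0.09171273]),eef_rot=np.array([7.07121779e-01,7.07091772e-01,0,0])); c=cam('wrist',s)
print(cast(c,[315.5,288.25],.1045),cast(c,[315.5,288.25],.100))
for z in (.056,.059): print(cast(c,[319.5,260.75],z))
# rim outline: dark cell edge / neck bolts: foot bolts symmetric check
im=cv2.imread('pics/w7.png')[:,:,::-1].astype(int); r,g,b=im[...,0],im[...,1],im[...,2]
m=(r>g+90)&(b<70)&(r>120); m[:200]=0; m[300:]=0
ys,xs=np.nonzero(m); print(xs.min(),xs.max(),ys.min())
# outer arc fit of red
P=[(x,np.nonzero(m[:,x])[0].min()) for x in range(xs.min()+1,xs.max()) if m[:,x].any()]
P=np.array([p for p in P if p[1]<262],float)
Q=cast(c,P,.058); A=np.c_[2*Q[:,:2],np.ones(len(Q))]; k=np.linalg.lstsq(A,(Q[:,:2]**2).sum(1),rcond=None)[0]; print(k[:2],np.sqrt(k[2]+k[0]**2+k[1]**2))
E
```

```text
[[0.52013999 0.04444074 0.1045    ]] [[0.52182674 0.04444859 0.1       ]]
[[0.52171083 0.04681422 0.056     ]]
[[0.52081149 0.04677796 0.059     ]]
290 348 232
[0.52116199 0.04641874] 0.016819256982103195
```

```bash
python3 -m creep '[[0.11,0.025,0.2,0,0,0],[0,0,0.4,0,0,0],[0,0,0.4,0,0,0],[0,0,0.3,0,0,0],[0,0,0.1,0,0,0],[0,0,0,0,0,0]]' 1; python3 -m creep '[[0,0,0.05,0,0,0],[0,0,0.05,0,0,0],[0,0,0.05,0,0,0],[0,0,0,0,0,0]]' 1
```

```text
clock: 18.9
tool_pos: [0.5205, 0.0482, 0.0631]
eef_rot: [0.707, 0.707, -0.0, -0.0]
contact_force: [0.2, -0.4, -0.4]
finger_gap: 0.0329
clock: 19.3
tool_pos: [0.5208, 0.0482, 0.0608]
eef_rot: [0.707, 0.707, 0.0, 0.0]
contact_force: [0.0, 0.1, -0.0]
finger_gap: 0.0331
```

```bash
python3 -m creep '[[0,0,0.05,0,0,0],[0,0,0.05,0,0,0],[0,0,0,0,0,0]]' 1; python3 -m creep '[[0,0,0.05,0,0,0],[0,0,0,0,0,0]]' 1; python3 -m creep '[[0,0,0.05,0,0,0],[0,0,0,0,0,0]]' 1
```

```text
clock: 19.6
tool_pos: [0.5207, 0.0482, 0.0586]
eef_rot: [0.707, 0.707, -0.0, -0.0]
contact_force: [0.2, -0.5, 0.5]
finger_gap: 0.0327
clock: 19.8
tool_pos: [0.5209, 0.0482, 0.0578]
eef_rot: [0.707, 0.707, -0.0, 0.0]
contact_force: [-0.7, 1.2, 0.0]
finger_gap: 0.0329
clock: 20.0
tool_pos: [0.5209, 0.0482, 0.0572]
eef_rot: [0.707, 0.707, -0.0, -0.0]
contact_force: [-1.4, 0.1, 3.4]
finger_gap: 0.0331
```

```bash
python3 -m creep '[[0,-0.03,0.04,0,0,0],[0,0,0,0,0,0]]' 1; python3 -m creep '[[0,0,0.04,0,0,0],[0,0,0,0,0,0]]' 1
```

```text
clock: 20.2
tool_pos: [0.5209, 0.0481, 0.0571]
eef_rot: [0.707, 0.707, 0.0, 0.0]
contact_force: [-2.7, 0.3, 6.6]
finger_gap: 0.0328
clock: 20.4
tool_pos: [0.521, 0.0482, 0.057]
eef_rot: [0.707, 0.707, 0.0, 0.0]
contact_force: [-5.5, 0.3, 12.3]
finger_gap: 0.0329
```

Lateral force is pushing toward -x, so the bevel is riding on the +x side of the rim. I'll shift toward -x.

```bash
python3 -m creep '[[0,-0.05,-0.05,0,0,0],[0,0,0,0,0,0]]' 1; python3 -m creep '[[0,-0.03,0,0,0,0],[0,0,0,0,0,0]]' 1
```

```text
clock: 20.6
tool_pos: [0.5203, 0.0481, 0.0571]
eef_rot: [0.707, 0.707, 0.001, 0.001]
contact_force: [-0.4, -0.3, 5.9]
finger_gap: 0.033
clock: 20.8
tool_pos: [0.5202, 0.0481, 0.0571]
eef_rot: [0.707, 0.707, 0.001, 0.001]
contact_force: [3.5, 0.3, 4.9]
finger_gap: 0.033
```

```bash
python3 -m creep '[[0,0.02,-0.05,0,0,0],[0,0,0,0,0,0]]' 1; python3 -m creep '[[0,0,0,0,0,0],[0,0,0,0,0,0],[0,0,0,0,0,0],[0,0,0,0,0,0]]' 0; python3 -m creep '[[0,0,-0.5,0,0,0],[0,0,-1,0,0,0],[0,0,-1,0,0,0],[0,0,-1,0,0,0],[0,-0.5,0,0,0,0],[0,-0.5,0,0,0,0],[0,0,0,0,0,0],[0,0,0,0,0,0]]' -1;  python3 - <<'E'
from h import *
s,im=grab('wrist','w8'); c=cam('wrist',s); print(s['tool_pos'],s['eef_rot'],s['contact_force'])
u,v=proj(c,[.5205,.047,.064]).astype(int)
A=cv2.resize(im[v-60:v+60,u-80:u+80],(400,300),interpolation=2)
s,w=grab('side','s8'); u,v=proj(cam('side'),[.5205,.047,.064]).astype(int)
B=cv2.resize(w[v-30:v+30,u-40:u+40],(400,300),interpolation=2)
cv2.imwrite('pics/c8.png',np.hstack([A,B])[:,:,::-1]); print(u,v)
E
```

```text
clock: 21.0
tool_pos: [0.5191, 0.0481, 0.0571]
eef_rot: [0.707, 0.707, -0.0, 0.0]
contact_force: [1.1, -0.5, 3.4]
finger_gap: 0.0331
clock: 21.4
tool_pos: [0.5181, 0.0483, 0.0563]
eef_rot: [0.707, 0.707, -0.001, -0.001]
contact_force: [-0.2, -0.1, 0.2]
finger_gap: 0.047
clock: 22.2
tool_pos: [0.4978, 0.0483, 0.126]
eef_rot: [0.707, 0.707, -0.001, -0.001]
contact_force: [0.3, -0.3, -0.2]
finger_gap: 0.0939
[0.49784733 0.0482981  0.12597969] [ 7.07166348e-01  7.07046490e-01 -6.11262099e-04 -8.02605316e-04] [ 0.31261074 -0.2841843  -0.16948104]
267 249
```

View pics/c8.png

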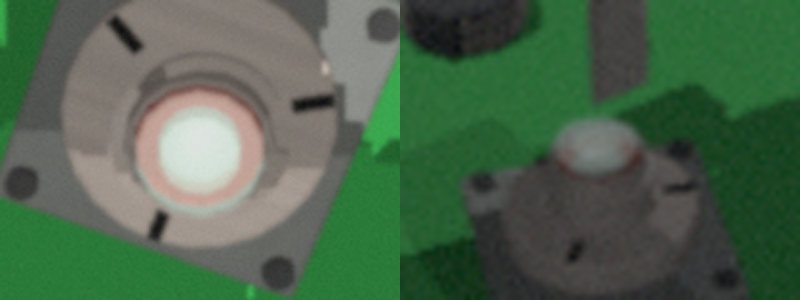

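The glass looks flat and concentric with the gasket: dome at (200,150) in the left half of the crop. I'll check that it's seated by touching it lightly with the closed fingertips.

```bash
python3 -m creep '[[0,0.5,0,0,0,0],[0,0.55,0,0,0,0],[0,0,0.6,0,0,0],[0,0,0.6,0,0,0],[0,0,0.4,0,0,0],[0,0,0.4,0,0,0],[0,0,0.2,0,0,0],[0,0,0.1,0,0,0],[0,0,0,0,0,0],[0,0,0,0,0,0],[0,0,0,0,0,0],[0,0,0,0,0,0],[0,0,0,0,0,0]]' 1; python3 -m creep '[[0,0,0.15,0,0,0],[0,0,0.15,0,0,0],[0,0,0.1,0,0,0],[0,0,0,0,0,0]]'; python3 -m creep '[[0,0,0.1,0,0,0],[0,0,0,0,0,0]]'; python3 -m creep '[[0,0,0.05,0,0,0],[0,0,0,0,0,0]]'
```

```text
clock: 23.6
tool_pos: [0.5202, 0.0482, 0.0814]
eef_rot: [0.707, 0.707, 0.0, 0.0]
contact_force: [-0.3, -0.6, -0.1]
finger_gap: 0.0002
clock: 24.0
tool_pos: [0.5196, 0.0482, 0.0726]
eef_rot: [0.707, 0.707, -0.0, -0.0]
contact_force: [0.3, -0.8, -0.7]
finger_gap: 0.0006
clock: 24.2
tool_pos: [0.5199, 0.0482, 0.0709]
eef_rot: [0.707, 0.707, -0.0, -0.0]
contact_force: [0.8, -0.5, 0.3]
finger_gap: 0.0004
clock: 24.4
tool_pos: [0.52, 0.0482, 0.0701]
eef_rot: [0.707, 0.707, -0.0, -0.0]
contact_force: [-1.0, -0.6, -0.2]
finger_gap: 0.0003
```

```bash
python3 -m creep '[[0,0,0.1,0,0,0],[0,0,0,0,0,0]]'; python3 -m creep '[[0,0,0.05,0,0,0],[0,0,0,0,0,0]]'; python3 -m creep '[[0,0,0.05,0,0,0],[0,0,0,0,0,0]]';python3 -m creep '[[0,0,0.05,0,0,0],[0,0,0,0,0,0]]'
```

```text
clock: 24.6
tool_pos: [0.5198, 0.0482, 0.0679]
eef_rot: [0.707, 0.707, -0.0, -0.0]
contact_force: [-0.3, -0.6, 0.5]
finger_gap: 0.0002
clock: 24.8
tool_pos: [0.5199, 0.0482, 0.067]
eef_rot: [0.707, 0.707, -0.0, -0.0]
contact_force: [-0.5, 0.2, -0.5]
finger_gap: 0.001
clock: 25.0
tool_pos: [0.52, 0.0482, 0.066]
eef_rot: [0.707, 0.707, -0.0, -0.0]
contact_force: [0.1, 0.2, -0.6]
finger_gap: 0.0005
clock: 25.2
tool_pos: [0.5201, 0.0481, 0.0651]
eef_rot: [0.707, 0.707, 0.0, 0.0]
contact_force: [0.3, -0.1, 0.6]
finger_gap: 0.0007
```

```bash
python3 -m creep '[[0,0,0.05,0,0,0],[0,0,0,0,0,0]]'; python3 -m creep '[[0,0,0.05,0,0,0],[0,0,0,0,0,0]]'; python3 -m creep '[[0,0,0.05,0,0,0],[0,0,0,0,0,0]]'
```

```text
clock: 25.4
tool_pos: [0.5203, 0.0481, 0.0646]
eef_rot: [0.707, 0.707, 0.0, 0.0]
contact_force: [-1.4, 0.9, 4.0]
finger_gap: 0.0005
clock: 25.6
tool_pos: [0.5203, 0.0482, 0.0642]
eef_rot: [0.707, 0.707, -0.0, 0.0]
contact_force: [-2.4, 0.0, 9.0]
finger_gap: 0.0008
clock: 25.8
tool_pos: [0.5204, 0.0481, 0.0638]
eef_rot: [0.707, 0.707, -0.0, -0.0]
contact_force: [-6.2, 0.3, 13.2]
finger_gap: 0.0004
```

Contact came 7.8 mm above the level where the fingertips met the rim. That puts the glass edge about 4.8 mm proud, so it's seated and springy. Now the ring.

```bash
python3 -m creep '[[0,0,-0.5,0,0,0],[0,0,-1,0,0,0],[0,0,-1,0,0,0],[0,0,-1,0,0,0],[0.92,0.18,0,0,0,0],[0.92,0.18,0,0,0,0],[0.92,0.18,0,0,0,0],[0.92,0.18,0,0,0,0],[0.92,0.18,0,0,0,0],[0.92,0.18,0,0,0,0],[0.92,0.18,0,0,0,0],[0.92,0.18,0,0,0,0],[0.92,0.18,0,0,0,0]]' -; python3 -m creep '[[0,0,0,0,0,1],[0,0,0,0,0,1],[0,0,0,0,0,1],[0,0,0,0,0,1],[0,0,0,0,0,1],[0,0,0,0,0,1],[0,0,0,0,0,1],[0,0,0,0,0,1],[0,0,0,0,0,1],[0,0,0,0,0,0],[0,0,0,0,0,0]]' -1
cat > ring.py <<'E'
from h import *
s,im=grab('wrist','w9'); im=im.astype(int); r,g,b=im[...,0],im[...,1],im[...,2]; c=cam('wrist',s); print(s['tool_pos'],s['eef_rot'],s['finger_gap'])
psi=Ro.from_quat(s['eef_rot']).as_matrix()[:2,0]; psi=np.degrees(np.arctan2(psi[1],psi[0])); print('psi',psi)
P0=np.array([.5531,.213,.036]); u,v=proj(c,P0).astype(int); print(u,v)
w=np.zeros(r.shape,bool); w[v-75:v+75,u-75:u+75]=1
hole=w&(g>r+40)&(g>b+40); hole[:v-22]=0; hole[v+22:]=0; hole[:,:u-22]=0; hole[:,u+22:]=0
print(blobs(hole,50))
n,l,st,ce=cv2.connectedComponentsWithStats(hole.astype(np.uint8)); i=1+np.argmax(st[1:,4])
cn=cv2.findContours((l==i).astype(np.uint8),0,2)[0][0]; e=cv2.fitEllipse(cn); H=cast(c,e[0],.034)[0]; print('hole',e,H)
for a,ce,bb in blobs(w&(r>b+60)&(r>g+40),8):
    p=cast(c,ce,.036)[0]; d=p-H; print('dot',a,ce,p,np.degrees(np.arctan2(d[1],d[0])),np.hypot(*d[:2]))
    R=Ro.from_quat(s['eef_rot']).as_matrix(); print('tool shift to hole',R.T@(H-s['tool_pos']))
crop(im.astype(np.uint8),u-80,v-60,160,120,5,'w9c')
E
python3 ring.py
```

```text
clock: 27.1
tool_pos: [0.5524, 0.2145, 0.132]
eef_rot: [0.707, 0.707, -0.0, -0.0]
contact_force: [0.1, -0.7, 0.8]
finger_gap: 0.0006
clock: 28.2
tool_pos: [0.5524, 0.2137, 0.132]
eef_rot: [0.951, 0.31, -0.0, -0.0]
contact_force: [0.1, -0.0, -0.1]
finger_gap: 0.0851
[0.55235856 0.21374918 0.13202639] [ 9.50723289e-01  3.10040678e-01 -6.88641759e-05 -2.24013409e-06] 0.08510501470112437
psi 36.12336422226968
314 235
[(np.int32(963), array([317.2, 232.3]), [300, 216, 36, 34])]
hole ((317.27227783203125, 232.2887725830078), (33.107818603515625, 35.43337631225586), 66.48662567138672) [0.55351649 0.21533776 0.034     ]
dot 50 [353.8 235. ] [0.57551182 0.22945571 0.036     ] 32.694829183077395 0.02613639105798218
tool shift to hole [ 0.00188453 -0.00059594  0.09802618]
```

```bash
python3 -m creep '[[0.16,-0.03,0.5,0,0,0.5],[0,0,1,0,0,0],[0,0,1,0,0,0],[0,0,1,0,0,0],[0,0,1,0,0,0],[0,0,0.8,0,0,0],[0,0,0.4,0,0,0],[0,0,0.2,0,0,0],[0,0,0,0,0,0]]' -1; python3 -m creep '[[0,0,0,0,0,0],[0,0,0,0,0,0],[0,0,0,0,0,0],[0,0,0,0,0,0],[0,0,0,0,0,0],[0,0,0,0,0,0],[0,0,0,0,0,0]]' 1
```

```text
clock: 29.15
tool_pos: [0.5548, 0.2162, 0.0141]
eef_rot: [0.959, 0.284, -0.0, 0.0]
contact_force: [-0.5, 0.6, -0.5]
finger_gap: 0.0942
clock: 29.85
tool_pos: [0.5547, 0.2161, 0.0144]
eef_rot: [0.959, 0.284, -0.0, 0.0]
contact_force: [-1.3, -0.5, 3.2]
finger_gap: 0.0598
```

```bash
python3 -m creep '[[0,0,0,0,0,0],[0,0,-0.5,0,0,0],[0,0,-1,0,0,0],[0,0,-1,0,0,0],[0,0,-1,0,0,0],[0,0,-1,0,0,0],[0,0,0,0,0,-1],[0,0,0,0,0,-1],[0,0,0,0,0,-1],[0,0,0,0,0,-1],[0,0,0,0,0,-1],[0,0,0,0,0,-1],[0,0,0,0,0,-1],[0,0,0,0,0,-1],[0,0,0,0,0,-1],[0,0,0,0,0,-1],[0,0,0,0,0,-1],[0,0,0,0,0,-0.1]]' 1; python3 -m creep '[[-0.89,-0.344,0,0,0,0],[-0.89,-0.344,0,0,0,0],[-0.89,-0.344,0,0,0,0],[-0.89,-0.344,0,0,0,0],[-0.89,-0.344,0,0,0,0],[-0.89,-0.344,0,0,0,0],[-0.89,-0.344,0,0,0,0],[-0.89,-0.344,0,0,0,0],[-0.89,-0.344,0,0,0,0],[0,0,0,0,0,0],[0,0,0,0,0,0]]' 1
python3 - <<'E'
from h import *
s,im=grab('wrist','w10'); c=cam('wrist',s); print(s['tool_pos'],s['eef_rot'],s['contact_force'],s['finger_gap'])
p=s['tool_pos']+[0,0,.0217]; u,v=proj(c,p).astype(int); print(u,v,proj(c,[.5197,.0466,.064]))
A=cv2.resize(im[max(v-140,0):v+60,u-130:u+130],(780,600),interpolation=2); print(u-130,v-140)
cv2.imwrite('pics/c10.png',A[:,:,::-1])
E
```

```text
clock: 31.65
tool_pos: [0.5547, 0.2162, 0.1044]
eef_rot: [0.645, 0.764, 0.0, 0.0]
contact_force: [-0.7, 0.4, -1.1]
finger_gap: 0.0599
clock: 32.75
tool_pos: [0.5205, 0.048, 0.1044]
eef_rot: [0.646, 0.763, 0.0, 0.0]
contact_force: [-0.0, 0.4, -1.3]
finger_gap: 0.0597
[0.5204763 0.0479731 0.1043791] [6.46208145e-01 7.63161155e-01 2.82510742e-04 7.48590410e-05] [-0.04576885  0.42518639 -1.3013789 ] 0.0596633465230264
319 296 [315.82778634 255.08812954]
189 156
```

View pics/c10.png

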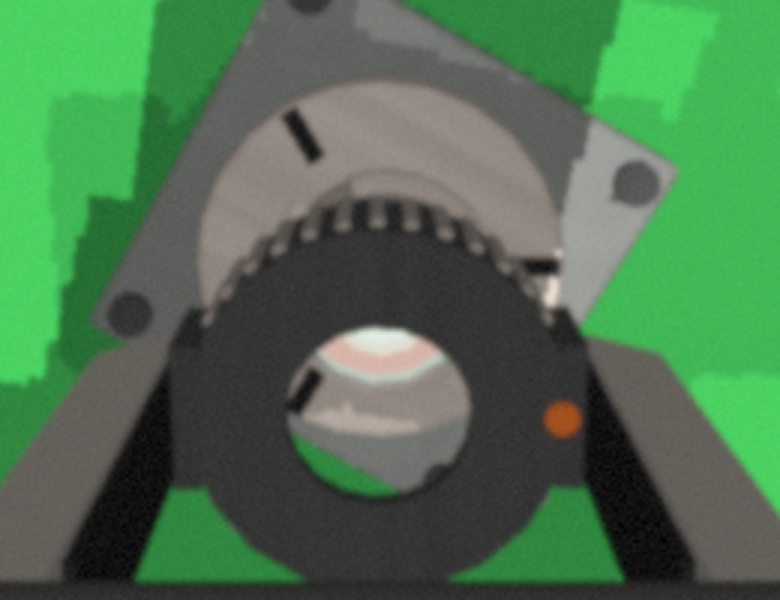

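The ring hangs level with the dot on the right at (563,419), and the right stroke at (540,267) is in line with the jaws. I'll measure hole against lamp in numbers.

```bash
python3 - <<'E'
from h import *
s=dict(tool_pos=np.array([0.5204763,0.0479731,0.1043791]),eef_rot=np.array([6.46208145e-01,7.63161155e-01,2.8e-4,7e-5])); c=cam('wrist',s); R=Ro.from_quat(s['eef_rot']).as_matrix()
im=cv2.imread('pics/w10.png')[:,:,::-1].astype(int); r,g,b=im[...,0],im[...,1],im[...,2]
f=lambda x,y:[189+x/3,156+y/3]
# hole by mask (not dark, central)
m=(im.max(2)>75); n,l,st,ce=cv2.connectedComponentsWithStats(m.astype(np.uint8)); i=l[int(156+411/3)+5,int(189+379/3)]
cn=max(cv2.findContours((l==i).astype(np.uint8),0,2)[0],key=cv2.contourArea); e=cv2.fitEllipse(cn); print(e)
for z in (.124,.126): 
    H=cast(c,e[0],z)[0]; print('hole',H,'tool',R.T@(H-s['tool_pos']))
# body circle
pts=[f(197,260),f(205,200),f(225,165),f(255,128),f(310,92),f(378,80),f(440,90),f(500,125),f(545,180),f(560,240)]
Q=cast(c,pts,.038); A=np.c_[2*Q[:,:2],np.ones(len(Q))]; k=np.linalg.lstsq(A,(Q[:,:2]**2).sum(1),rcond=None)[0]; print('body',k[:2],np.sqrt(k[2]+k[0]**2+k[1]**2))
L=np.array([*k[:2],.038]); print('tool',R.T@(L-s['tool_pos']))
for q in (f(302,135),f(318,158),f(303,392)):
    p=cast(c,q,.038)[0]-L; print(np.degrees(np.arctan2(p[1],p[0])),np.hypot(*p[:2]))
print('psi',np.degrees(np.arctan2(R[1,0],R[0,0])))
E
```

```text
((315.4718322753906, 292.1311950683594), (55.39352798461914, 59.55317306518555), 64.33942413330078)
hole [0.51941205 0.04622109 0.124     ] tool [-0.00154762 -0.00132832 -0.01962199]
hole [0.51865073 0.04609018 0.126     ] tool [-0.00155074 -0.00209976 -0.02162239]
body [0.51947393 0.04635779] 0.03903103155889512
tool [-0.00144493 -0.00128928  0.06637807]
-140.19591126407363 0.03192665517414065
-141.0328553748718 0.026074635344417174
-20.291868604045156 0.03374610362864404
psi 99.48736250910522
```

```bash
python3 -m creep '[[0,0,0.5,0,0,0],[0,0,0.6,0,0,0],[0,0,0.5,0,0,0],[0,0,0.2,0,0,0],[0,0,0,0,0,0]]' 1; python3 -m creep '[[0,0,0.1,0,0,0],[0,0,0.1,0,0,0],[0,0,0,0,0,0]]' 1; python3 -m creep '[[0,0,0.1,0,0,0],[0,0,0.1,0,0,0],[0,0,0,0,0,0]]' 1
```

```text
clock: 33.3
tool_pos: [0.5195, 0.0481, 0.0668]
eef_rot: [0.645, 0.764, -0.001, -0.001]
contact_force: [0.0, -0.6, -0.4]
finger_gap: 0.0599
clock: 33.6
tool_pos: [0.5204, 0.0478, 0.0642]
eef_rot: [0.645, 0.764, 0.0, 0.0]
contact_force: [-0.4, 0.7, -1.9]
finger_gap: 0.0598
clock: 33.9
tool_pos: [0.5201, 0.0479, 0.0599]
eef_rot: [0.645, 0.764, -0.0, -0.0]
contact_force: [-0.0, -0.8, 0.3]
finger_gap: 0.0598
```

```bash
python3 -m creep '[[0,0,0.1,0,0,0],[0,0,0.05,0,0,0],[0,0,0,0,0,0]]' 1; python3 -m creep '[[0,0,0.1,0,0,0],[0,0,0,0,0,0]]' 1; python3 -m creep '[[0,0,0.05,0,0,0],[0,0,0,0,0,0]]' 1; python3 -m creep '[[0,0,0.05,0,0,0],[0,0,0,0,0,0]]' 1
```

```text
clock: 34.2
tool_pos: [0.5202, 0.0479, 0.0569]
eef_rot: [0.645, 0.764, -0.0, -0.0]
contact_force: [0.2, -0.5, -1.2]
finger_gap: 0.0599
clock: 34.4
tool_pos: [0.5201, 0.0479, 0.0549]
eef_rot: [0.645, 0.764, -0.0, -0.0]
contact_force: [0.1, 0.7, -0.9]
finger_gap: 0.06
clock: 34.6
tool_pos: [0.5203, 0.0479, 0.054]
eef_rot: [0.645, 0.764, -0.0, -0.0]
contact_force: [-0.2, 0.4, -0.5]
finger_gap: 0.0598
clock: 34.8
tool_pos: [0.5203, 0.0479, 0.0531]
eef_rot: [0.645, 0.764, -0.0, -0.0]
contact_force: [-0.1, 0.4, -0.7]
finger_gap: 0.0595
```

```bash
python3 -m creep '[[0,0,0.05,0,0,0],[0,0,0,0,0,0]]' 1; python3 -m creep '[[0,0,0.03,0,0,0],[0,0,0,0,0,0]]' 1; python3 -m creep '[[0,0,0.03,0,0,0],[0,0,0,0,0,0]]' 1
```

```text
clock: 35.0
tool_pos: [0.5202, 0.0479, 0.052]
eef_rot: [0.645, 0.764, -0.0, -0.0]
contact_force: [0.1, 0.2, -0.9]
finger_gap: 0.0598
clock: 35.2
tool_pos: [0.5204, 0.0478, 0.0517]
eef_rot: [0.645, 0.764, 0.0, 0.0]
contact_force: [-0.7, -0.3, -0.6]
finger_gap: 0.06
clock: 35.4
tool_pos: [0.5205, 0.0479, 0.0514]
eef_rot: [0.645, 0.764, -0.0, -0.0]
contact_force: [-1.9, -0.1, 2.7]
finger_gap: 0.0594
```

```bash
python3 -m creep '[[0,0,0,0,0,0.8],[0,0,0,0,0,0.8],[0,0,0,0,0,0.8],[0,0,0,0,0,0.8],[0,0,0,0,0,0]]' 1; python3 -m creep '[[0,0,0,0,0,0.7],[0,0,0,0,0,0.7],[0,0,0,0,0,0]]' 1;  python3 -m creep '[[0,0,0,0,0,0.5],[0,0,0,0,0,0]]' 1; python3 -c "
from rig import *;s=read_state();print(s['wrist_torque'],s['tool_pos'],s['eef_rot'])"
```

```text
clock: 35.9
tool_pos: [0.521, 0.0477, 0.0515]
eef_rot: [0.764, 0.645, 0.001, 0.001]
contact_force: [0.1, 0.0, 3.1]
finger_gap: 0.06
clock: 36.2
tool_pos: [0.5209, 0.0477, 0.0514]
eef_rot: [0.809, 0.588, 0.0, 0.0]
contact_force: [-0.3, -0.8, 3.9]
finger_gap: 0.0601
clock: 36.4
tool_pos: [0.5208, 0.0477, 0.0514]
eef_rot: [0.823, 0.567, 0.0, 0.0]
contact_force: [-0.0, -1.6, 3.9]
finger_gap: 0.0596
[-0.20812403  0.01819382 -0.03671429] [0.52083406 0.047685   0.05136248] [8.23451132e-01 5.67386929e-01 3.27201507e-04 4.46237861e-04]
```

```bash
cat > st.py <<'E'
from h import *
s=read_state(); R=Ro.from_quat(s['eef_rot']).as_matrix(); print('turned',round(99.4-np.degrees(np.arctan2(R[1,0],R[0,0])),1),'Fz',s['contact_force'][2].round(1),'Mz',s['wrist_torque'].round(2),'z',s['tool_pos'][2].round(4))
E
for k in 1; do python3 -m creep '[[0,0,0,0,0,0.5],[0,0,0,0,0,0]]' 1 >/dev/null; python3 st.py; python3 -m creep '[[0,0,0,0,0,0.5],[0,0,0,0,0,0]]' 1 >/dev/null; python3 st.py; python3 -m creep '[[0,0,0,0,0,0.5],[0,0,0,0,0,0]]' 1 >/dev/null; python3 st.py; done
```

```text
turned 33.3 Fz 5.1 Mz [-0.18  0.03 -0.03] z 0.0513
turned 36.3 Fz 4.9 Mz [-0.19  0.04 -0.04] z 0.0513
turned 39.3 Fz 5.2 Mz [-0.23  0.11 -0.11] z 0.0512
```

```bash
python3 -m creep '[[0,0,0,0,0,0.5],[0,0,0,0,0,0]]' 1 >/dev/null; python3 st.py; python3 -m creep '[[0,0,0,0,0,0.5],[0,0,0,0,0,0]]' 1 >/dev/null; python3 st.py; python3 -m creep '[[0,0,0,0,0,0.4],[0,0,0,0,0,0]]' 1 >/dev/null; python3 st.py
```

```text
turned 42.3 Fz 5.3 Mz [-0.21  0.13  0.  ] z 0.0512
turned 45.3 Fz 6.0 Mz [-0.17  0.13 -0.05] z 0.0512
turned 47.7 Fz 5.3 Mz [-0.25  0.13 -0.04] z 0.0512
```

```bash
python3 -m creep '[[0,0,0,0,0,0.4],[0,0,0,0,0,0]]' 1 >/dev/null; python3 st.py; python3 -m creep '[[0,0,0,0,0,0.4],[0,0,0,0,0,0]]' 1 >/dev/null; python3 st.py; python3 -m creep '[[0,0,0,0,0,0.4],[0,0,0,0,0,0]]' 1 >/dev/null; python3 st.py
```

```text
turned 50.0 Fz 4.3 Mz [-0.34  0.13 -0.01] z 0.0512
turned 52.4 Fz 5.0 Mz [-0.56  0.19 -0.04] z 0.0511
turned 54.9 Fz 5.5 Mz [-0.65  0.17  0.05] z 0.0509
```

```bash
python3 -m creep '[[0,0,0,0,0,0.4],[0,0,0,0,0,0]]' 1 >/dev/null; python3 st.py; python3 -m creep '[[0,0,0,0,0,0.4],[0,0,0,0,0,0]]' 1 >/dev/null; python3 st.py
```

```text
turned 57.3 Fz 3.6 Mz [-0.79  0.21  0.1 ] z 0.0508
turned 59.7 Fz 1.4 Mz [-0.92  0.14  0.07] z 0.0507
```

```bash
python3 -m creep '[[0,0,0,0,0,0.5],[0,0,0,0,0,0],[0,0,0,0,0,0]]' 1 >/dev/null; python3 st.py
```

```text
turned 62.7 Fz 2.2 Mz [-1.05  0.08 -0.07] z 0.0505
```

Engagement was at about 50–52°. The ring is now about 12° beyond that and has been drawn down 0.9 mm, which suggests 12–15 N. I'll release and check.

```bash
python3 -m creep '[[0,0,0,0,0,0],[0,0,0,0,0,0],[0,0,0,0,0,0],[0,0,0,0,0,0],[0,0,0,0,0,0]]' -1; python3 st.py; python3 -m creep '[[0,0,-0.3,0,0,0],[0,0,-0.8,0,0,0],[0,0,-1,0,0,0],[0,0,-1,0,0,0],[0,0,0,0,0,0],[0,0,0,0,0,0]]' -1
python3 - <<'E'
from h import *
s,im=grab('wrist','w11'); im=im.astype(int); r,g,b=im[...,0],im[...,1],im[...,2]; c=cam('wrist',s); R=Ro.from_quat(s['eef_rot']).as_matrix()
C=np.array([.5197,.0465,.072]); u,v=proj(c,C).astype(int)
w=np.zeros(r.shape,bool); w[v-60:v+60,u-60:u+60]=1
h=w&(im.max(2)>110); n,l,st,ce=cv2.connectedComponentsWithStats(h.astype(np.uint8),connectivity=4); i=l[v,u]; cn=max(cv2.findContours((l==i).astype(np.uint8),0,2)[0],key=cv2.contourArea); e=cv2.fitEllipse(cn); H=cast(c,e[0],.0715)[0]; print('hole',e,H)
for a,ce,bb in blobs(w&(r>b+60)&(r>g+40)&(g<150),6):
    p=cast(c,ce,.0725)[0]; d=p-H; print('orange/red',a,ce,np.degrees(np.arctan2(d[1],d[0])),np.hypot(*d[:2]))
print(s['tool_pos'])
t=get_image('top').astype(int); cv2.imwrite('pics/t11.png',t[:,:,::-1])
t0=cv2.imread('pics/top0.png')[:,:,::-1].astype(int)
for n,(x0,y0,x1,y1) in dict(tub=(335,155,388,205),shaker=(105,230,150,270),driver=(490,232,520,340)).items(): print(n,abs(t-t0)[y0:y1,x0:x1].mean())
E
```

```text
clock: 39.4
tool_pos: [0.5202, 0.0481, 0.0508]
eef_rot: [0.949, 0.314, -0.0, -0.0]
contact_force: [0.1, -0.6, -0.1]
finger_gap: 0.0932
turned 62.8 Fz -0.1 Mz [-0.06  0.05  0.  ] z 0.0508
clock: 40.0
tool_pos: [0.5205, 0.0479, 0.1131]
eef_rot: [0.949, 0.314, 0.0, 0.0]
contact_force: [-0.2, -0.4, -1.4]
finger_gap: 0.0939
hole ((313.3971862792969, 254.3439483642578), (42.99101638793945, 45.60367965698242), 91.63741302490234) [0.51987391 0.04745952 0.0715    ]
orange/red 63 [358.9 255.8] 35.2359554394939 0.02644850247870215
[0.52049745 0.04786553 0.11310868]
tub 6.890188679245283
shaker 7.198703703703703
driver 7.532510288065843[ WARN:0@2.688] global loadsave.cpp:1063 imwrite_ Unsupported depth image for selected encoder is fallbacked to CV_8U.
```

```bash
python3 -c "
from rig import *
hand_in();print(read_state()['clock'])"
```

```text
the job is handed in; nothing more can be done
the job is handed in; nothing more can be done
```

The lamp is refitted and handed in at about 40 s. The glass is in the neck, dome up, and the ring is screwed down clockwise over it. I never measured the clamping force directly; I estimate 12–16 N.

**Grasping the glass:** The first two attempts closed on air. The fingertips turned out to sit about 7 mm behind the TCP, not 17 mm ahead of it. The glass hadn't moved, so I went lower and gripped it.

**Seating the glass:** I lowered it into the cell and let go. A light touch with closed fingers (up to 13 N) met the dome 7.8 mm above where the fingertips had met the rim. That puts the glass edge about 4.8 mm proud, within the expected 3–6 mm.

**Fitting the ring:**
- It dropped over the neck to about 37 mm above the lamp's underside.
- I turned it 62.7° clockwise; it engaged at about 50–52°.
- While I turned it, it was drawn down about 0.9 mm from first contact. The force estimate comes from that and the angle past engagement.

**Last checks:**
- **Ring position:** after release the ring's opening was within about 1 mm of the lamp axis.
- **Ring angle:** the dot showed about 64° of turn against the arm's 62.7°, which is within the measuring error.
- **Bystanders:** the tub, shaker and screwdriver areas differed only slightly from the first top picture, about the same in all three. I checked this only as an image difference, not by measuring their positions.
- **Clearance:** the gripper was open and clear of everything at hand-in.

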